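# Complete the filter manifold and put the emptied tray away

### The arm

A 6-joint arm with a two-finger parallel gripper is mounted at the origin on the work surface. World frame = base frame: x ahead of the robot, y to its left, z up, the work surface at z = 0. Lengths are in m, angles in degrees, forces in N, time in s.
With the tool pointing down it reaches from about 0.35 to 0.875 m from the base axis. Payload 4.2 kg.
Tool frame: the origin (TCP) lies on the centre line of the jaws, within the pads' length; the fingertips stand 25 mm ahead of it and the grasp point (between the pads) lies 6 mm ahead of it; z points along the fingers, y is the line along which they close (so a half turn about z gives the same grasp; the last joint's range is limited). The gripper opens to 87 mm and grips with 3 to 60 N. Pads are 19 mm wide; open, the fingers measure 117 mm over their backs; the gripper's body (75 mm by 190 mm) begins 51 mm behind the grasp point.
Start: joints at [87.181, 22.042, 0.453, 0, -68.411, -14.817], TCP at [0.189, 0.596, 0.248] pointing down, gripper open.
Joint ranges: [-179.83, 179.83], [-69.29, 118.12], [-61.27, 80.66], [-181.25, 117.63], [-171.15, -9.14], [-177.46, 177.46]. Speed limits (degrees/s): [159.86, 159.86, 180, 180, 180, 180].

### API

Orientations are given as a 3x3 rotation matrix whose columns are the frame's x, y, z axes.
In Python, from station import r gives the robot as it stands.
- The arm moves only by the tool move_arm, never from a script. Its argument "series" is a list of rows, each an object with "grip": the opening, from 0 (shut) to 1 (fully open); "xyz": the shift along the tool's x, y, z in mm, a list of three; "angular": the turn, a rotation vector about the tool's x, y, z in rad, a list of three. A call has 1 to 10 rows; each row is the pose to reach, as a shift and turn from the pose commanded when the call began, along the tool's axes at that moment; what a row does not reach only later rows make up. A row lasts 1/10 s, in which the tool goes at most 50 mm and 8.59 degrees, less where a joint would pass 70% of its speed; a pose out of reach is approached as far as the arm can. A call with a gripper value outside its range is refused whole. The fingers move at their own pace and stop on an object; the grip force is fixed at half the most. Time passes only in rows, so rows that repeat a pose let the fingers close. It gives the time, the measured TCP pose, the force, the opening and the grip force at its end, in the units of the state.
- r.sense(): the state, without advancing time (a new reading comes with each control period).
- r.capture(name): name is "scene" or "top" or "wrist"; returns a dict with "img" (400x640x3 uint8, red, green, blue), "camera_matrix" (3x3 intrinsics, pixels), "k1" (the pictures are not rectified: a ray, as slopes to the right and down, at radius r is drawn at 1 + k1 r^2 times it, then the intrinsics apply), "rvec" (rotation vector, rad) and "tvec" (3), from world to camera coordinates, as OpenCV has them; the wrist camera has in their place "hand_eye" (4x4, takes a point from camera to tool coordinates, whose origin is the TCP and whose axes are the flange's). Camera axes: x right, y down, z forward; pixel columns grow to the right and rows downward; lengths in m; the calibration is good to about 2 mm. A picture is of the moment at which its call begins: read the wrist's pose just before it. There is no depth.
- r.finish_job(): hands the job in; it is judged then, once.
The state is a dict: "time_s": time; "joints": joint angles; "joint_velocities": joint speeds; "effort": joint torques, N m; "tcp_pos": TCP position; "ee_rot": TCP orientation; "wrist_force": force on the tool from outside, world axes, zero at the start; "moment": the same for the moment, N m; "gripper_width": opening from 0.0 (shut) to 1.0 (fully open); "gripper_force": force on a finger pad.
Only numpy, scipy, OpenCV 4.12 (cv2) and the standard library are available. Lean on these libraries where they do the work, as an engineer would, in place of code of your own. Each camera call takes 0.05 s, during which the arm holds its last target. There are 200 camera calls.

### The job

Take the last steel filter sleeve out of its narrow tray and push it, upright, fully home on the one bare spigot of the filtration manifold, so that it sits on the shoulder like the two already fitted. Then put the emptied tray squarely on top of the stack of empty trays, nested like those below it. Leave everything else standing where it is.

Things in the scene. Friction and masses are not known exactly. Their poses are not given: they have to be found in the camera images.
- sleeve: The loose filter sleeve: a plain stainless tube, open at both ends, 44 mm outside, 38 mm inside diameter, 95 mm tall, about 0.25 kg, standing upright in the narrow tray that is not on the stack. Origin: centre of its lower end; z along the tube, up. It stands on the tray's floor, 9 mm above the bench, so its upper end is 104 mm above the bench and 64 mm above the tray's rim.
- port_seat (a point): The bare spigot of the manifold: this point is on its axis, on the flat shoulder (54 mm across) on which the sleeve's lower end rests when home, 60 mm above the bench. The spigot above it is a solid round steel stub, 34.6 mm in diameter for 35 mm, then tapering over 6 mm to a 22 mm flat top, 41 mm above the shoulder. Axis vertical. Which of the three places it has varies.
- manifold: The filtration manifold, fixed: a stainless pipe 310 mm long along its y, 36 mm thick, on low feet, with three upright ports on it 100 mm apart (at its y = -100, 0 and +100 mm), each with a little black valve handle 25 to 41 mm out on the -x side, up to 36 mm high. Origin: at bench level under the middle port; z up.
- sleeve2: A sleeve like the loose one, already fitted on another port; its upper end is 155 mm above the bench. Origin: centre of its lower end. To be left in place.
- sleeve3: As sleeve2, on the third port.
- port2_seat (a point): As port_seat, for the port that carries sleeve2.
- port3_seat (a point): As port_seat, for the port that carries sleeve3.
- tray: The narrow open steel tray in which the loose sleeve stands, about 0.2 kg. It is 150 mm long (its x), 64 mm wide (its y) and 40 mm tall: a 136 x 50 mm foot 6 mm deep under an open box with 3 mm walls, whose inner floor lies 9 mm above the underside. Origin: centre of its underside; z up. Once empty it can be gripped from above across its 64 mm width, near the middle.
- stack_low: The lower of the two empty trays of the stack, standing on the bench. Same size as the tray. Origin: centre of its underside; x along its length, z up.
- stack_top: The upper empty tray of the stack, nested on the lower one; its rim is 74 mm above the bench. Same size as the tray; origin: centre of its underside, x along its length, z up. A tray set on it drops its foot into this one's mouth (4 mm of play on each side) and rests on the rim, its origin then 34 mm above this one's; either way round.
- wide_ring: Bystander: short wide plain steel ring, 64 mm outside, 56 mm inside, 40 mm tall; too wide for the ports. Origin: centre of its underside.
- sample_vial: Bystander: closed amber vial, 25 mm across, 50 mm tall. Origin: centre of its underside.
- reagent_bottle: Bystander: amber bottle with a black cap, 68 mm across, 150 mm tall. Origin: centre of its underside.
- wash_bottle: Bystander: white wash bottle, 70 mm across, 185 mm tall with its bent spout. Origin: centre of its underside.
- beaker: Bystander: glass cup, 72 mm across the rim, 90 mm tall. Origin: centre of its underside.
- spatula: Bystander: metal spatula lying on the bench, 170 mm long.
- sample_jar: Bystander: white jar with a blue lid, 56 mm across, 70 mm tall. Origin: centre of its underside.
Things that resemble listed ones, but are neither listed nor needed, are in the scene too. Leave any red look-alike of the sleeve2 alone.

How it is judged:
By the outcome, as a careful person would: the job done as asked, in the order asked, and still so for the second after the job is handed in, with the robot touching nothing.
It also fails if it takes over 61 s, if anything falls off the work surface, if the arm or the gripper's body presses on something with over 40 N, if the wrist force passes 120 N, or if a joint passes its speed limit or range.

## Working session

There is one attempt and no reset: what is moved stays moved. The work goes in short steps, Python scripts to look and compute and a tool call to move; the robot and the scene stay as the last step left them, time stands still between calls to the robot, and variables do not carry over. Pictures are saved under pics/ and viewed, at most 10 in all, crops included, and the job is handed in when it is done.

Besides the shell and the picture viewer there is one more tool, called as name(argument=value, ...) on one line, values as JSON. move_arm: Moves the arm, as the interface text tells. Its arguments: {"type":"object","properties":{"series":{"type":"array"}},"required":["series"]}

```bash
mkdir -p pics; ls
cat > h.py <<'E'
import numpy as np, cv2
from station import r
def cam(name):
    s=r.sense(); c=r.capture(name); K=np.array(c["camera_matrix"]); 
    if "rvec" in c:
        R,_=cv2.Rodrigues(np.array(c["rvec"],float)); t=np.array(c["tvec"],float).ravel()
    else:
        H=np.array(c["hand_eye"]); T=np.eye(4); T[:3,:3]=s["ee_rot"]; T[:3,3]=s["tcp_pos"]
        W=np.linalg.inv(T@H); R=W[:3,:3]; t=W[:3,3]
    return dict(img=np.array(c["img"])[:,:,::-1].copy(),K=K,k1=float(c["k1"]),R=R,t=t)
def ray(c,uv):
    d=np.linalg.solve(c["K"],[uv[0],uv[1],1.]); d=d[:2]/d[2]; u=d.copy()
    for _ in range(30): u=d/(1+c["k1"]*(u@u))
    o=-c["R"].T@c["t"]; return o,c["R"].T@np.array([u[0],u[1],1.])
def at(c,uv,z):
    o,v=ray(c,uv); return o+v*(z-o[2])/v[2]
def proj(c,p):
    q=c["R"]@np.array(p,float)+c["t"]; u=q[:2]/q[2]; u=u*(1+c["k1"]*(u@u)); return (c["K"]@[u[0],u[1],1])[:2]
E
python3 - <<'E'
from h import *
import pickle
for n in("scene","top","wrist"):
    c=cam(n); cv2.imwrite(f"pics/{n}0.png",c["img"]); pickle.dump(c,open(n+"0.pkl","wb")); print(n,c["K"].round(1).tolist(),c["k1"],(-c["R"].T@c["t"]).round(3),c["R"][2].round(2))
print(r.sense())
E
```

```text
pics
scene [[410.2, 0.0, 322.9], [0.0, 410.2, 198.5], [0.0, 0.0, 1.0]] -0.056026136615067654 [1.152 0.048 0.747] [-0.68 -0.07 -0.73]
top [[420.4, 0.0, 319.3], [0.0, 420.4, 196.8], [0.0, 0.0, 1.0]] -0.07129657034621896 [0.506 0.005 1.015] [ 0.05 -0.03 -1.  ]
wrist [[283.0, 0.0, 321.1], [0.0, 283.0, 200.6], [0.0, 0.0, 1.0]] -0.010526582080013896 [0.259 0.573 0.384] [-0.25  0.08 -0.96]
{'time_s': 0.15, 'joints': array([ 8.71789921e+01,  2.20798358e+01,  3.96209762e-01, -1.75331533e-02,
       -6.84102119e+01, -1.48171176e+01]), 'joint_velocities': array([-0.06689691, -0.17574571,  0.16227289,  0.06889104,  0.10971412,
        0.00332866]), 'effort': array([ 3.85299097e-05, -3.91050804e+01,  1.87589282e+01,  4.22234327e+00,
        1.24059632e-02, -1.41507794e-04]), 'tcp_pos': array([0.18924387, 0.59522601, 0.24671656]), 'ee_rot': array([[ 9.52955087e-01, -3.03111314e-01, -3.64801480e-04],
       [-3.03111500e-01, -9.52953718e-01, -1.62177515e-03],
       [ 1.43939469e-04,  1.65605440e-03, -9.99998618e-01]]), 'wrist_force': array([ 0.25411501, -0.43176635,  0.36426969]), 'moment': array([-0.00464181, -0.01054841, -0.00847358]), 'gripper_force': 0.0, 'gripper_width': 0.9995955660287065}
```

View pics/top0.png

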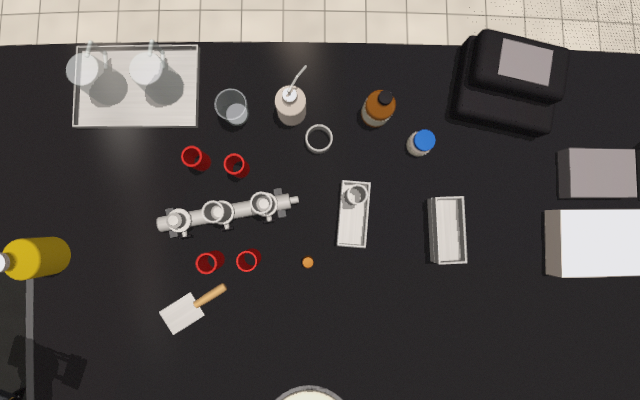

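View pics/scene0.png

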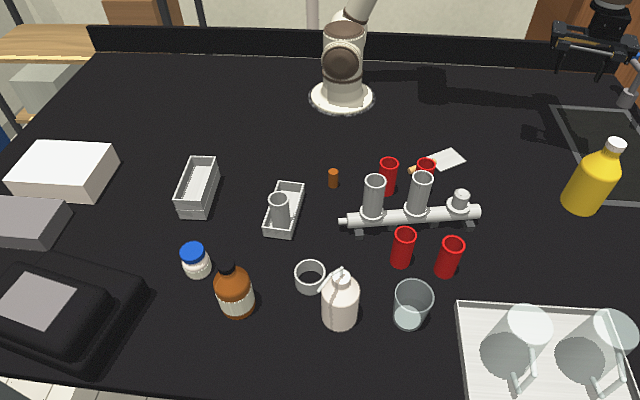

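Top view: the sleeve is at (356,194) in the tray at (353,214). The stack is at (448,230). The manifold runs from (160,225) to (297,200), with its bare port at the left end, (175,220). In the scene view the bare spigot is at (461,203).

Things that could be taken for the loose sleeve (top-view pixels): the fitted sleeves (215,212) and (263,204), the red tubes (192,157), (234,164), (206,263) and (247,261), and the wide ring (319,138). I choose the steel tube standing in the single tray, at (356,194).

Run:
```python
from h import *
import pickle
c=pickle.load(open("top0.pkl","rb")); im=c["img"]
a=cv2.resize(im[178:250,155:303],None,fx=5,fy=5,interpolation=cv2.INTER_CUBIC)[:,:740]
b=cv2.resize(im[175:275,330:475],None,fx=5,fy=5,interpolation=cv2.INTER_CUBIC)
b=b[:,:]
# mask light things
hsv=cv2.cvtColor(im,cv2.COLOR_BGR2HSV); m=((hsv[...,2]>85)&(hsv[...,1]<70)).astype(np.uint8)
for nm,(x0,y0,x1,y1),z in(("tray",(330,175,380,255),.04),("stack",(420,185,475,272),.074)):
    mm=np.zeros_like(m); mm[y0:y1,x0:x1]=m[y0:y1,x0:x1]
    cs=max(cv2.findContours(mm,cv2.RETR_EXTERNAL,cv2.CHAIN_APPROX_NONE)[0],key=cv2.contourArea)
    W=np.array([at(c,p[0],z)[:2] for p in cs])*1000
    rc=cv2.minAreaRect(W.astype(np.float32)); print(nm,cv2.contourArea(cs),rc,cv2.boxPoints(rc).round(0).tolist())
    e=cv2.approxPolyDP(cv2.convexHull(cs),2.5,True)[:,0]; print(e.tolist(),[(at(c,p,z)[:2]*1000).round(0).tolist() for p in e])
out=np.zeros((600,740,3),np.uint8); out[:360,:740]=a
cv2.imwrite("pics/cropA.png",a); cv2.imwrite("pics/cropB.png",b)
for uv,z in(((356,194),.104),((175,220),.1)): print(at(c,uv,z))
```

```text
tray 1885.0 ((519.6636962890625, -104.70399475097656), (69.39156341552734, 155.08682250976562), 85.27408599853516) [[440.0, -133.0], [594.0, -146.0], [600.0, -77.0], [445.0, -64.0]]
[[342, 180], [370, 182], [365, 247], [337, 245]] [[598.0, -78.0], [593.0, -144.0], [442.0, -131.0], [447.0, -66.0]]
stack 2359.5 ((482.02227783203125, -315.370361328125), (154.46249389648438, 86.14555358886719), 1.9857593774795532) [[403.0, -275.0], [406.0, -361.0], [561.0, -356.0], [558.0, -270.0]]
[[463, 196], [467, 262], [439, 264], [430, 256], [428, 200], [432, 197]] [[559.0, -353.0], [409.0, -360.0], [405.0, -295.0], [423.0, -274.0], [550.0, -271.0], [557.0, -280.0]]
[ 0.56124746 -0.10318692  0.104     ]
[0.50424197 0.29020504 0.1       ]
```

View pics/cropB.png

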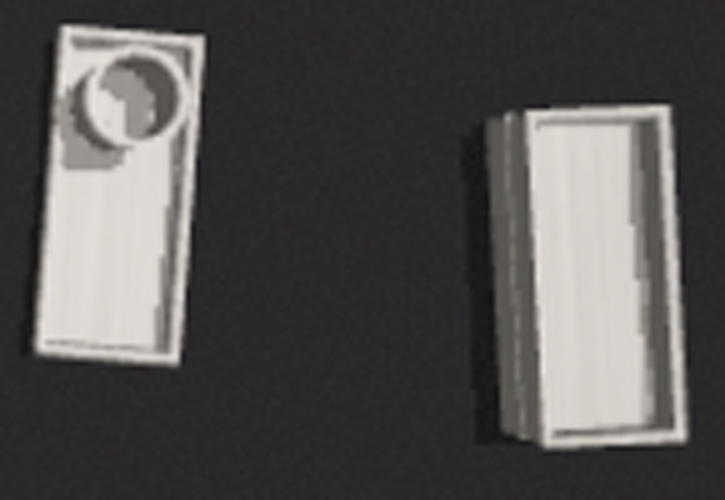

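View pics/cropA.png

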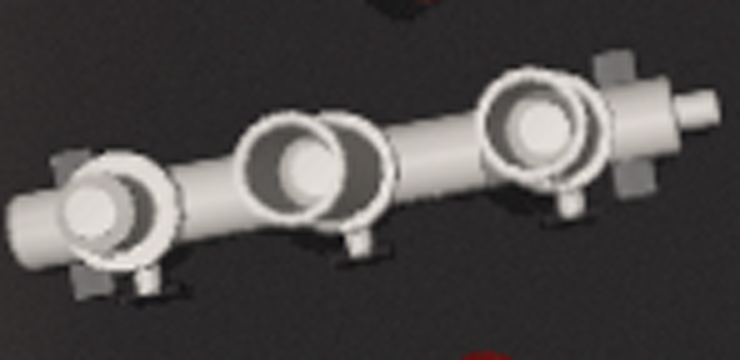

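The crops confirm the choice. The loose steel sleeve's rim is centred near crop B (136,98) inside the single tray, and the stack's rim lies to its right. In crop A the bare port is at (94,209) on top with its shoulder at (121,210). The fitted sleeves' rims are at (292,168) and (530,126), with handles towards the image bottom (-x).

Run:
```python
from h import *
import pickle
c=pickle.load(open("top0.pkl","rb")); s=pickle.load(open("scene0.pkl","rb"))
A=lambda x,y:(155+(x+.5)/5-.5,178+(y+.5)/5-.5)
B=lambda x,y:(330+(x+.5)/5-.5,175+(y+.5)/5-.5)
P={}
for n,uv,z in(("sleeve",B(136,98),.104),("spig",A(94,209),.101),("shoulder",A(121,210),.06),("s2rim",A(292,168),.155),("s3rim",A(530,126),.155),("sh2",A(335,171),.06),("sh3",A(555,133),.06)):
    p=at(c,uv,z); P[n]=p; print(n,(p*1000).round(1),"scene px",proj(s,p).round(1))
print(np.linalg.norm(P["s2rim"]-P["s3rim"]),(P["s3rim"]-P["spig"]),)
im=s["img"]
a=cv2.resize(im[150:240,260:300],None,fx=5,fy=5,interpolation=cv2.INTER_CUBIC)
a2=cv2.resize(im[160:250,350:485],None,fx=4,fy=5,interpolation=cv2.INTER_CUBIC)
cv2.imwrite("pics/cropS.png",np.hstack([a,a2]))
```

```text
sleeve [ 560.8 -104.9  104. ] scene px [278.4 197.5]
spig [505.5 293.4 101. ] scene px [462.1 191.7]
shoulder [505.1 294.   60. ] scene px [457.9 204.1]
s2rim [522.5 195.4 155. ] scene px [422.1 176.5]
s3rim [539.8  98.4 155. ] scene px [375.4 179.5]
sh2 [523.  196.9  60. ] scene px [415.5 207.1]
sh3 [540.3  97.4  60. ] scene px [371.1 210. ]
0.09855448976638645 [ 0.03426468 -0.19499866  0.054     ]
```

View pics/cropS.png

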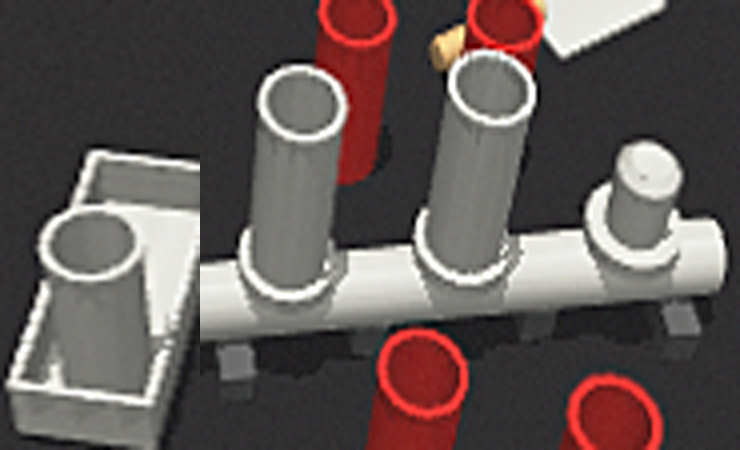

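Both views agree to about 1 px: sleeve at (561,-105), port at (505,294), both in mm. Next I add a small helper that turns targets into shifts along the tool's axes, then move.

```bash
cat >> h.py <<'E'
from scipy.spatial.transform import Rotation as Ro
def go(x,y,z,yaw):
    "mm, deg -> tool shift mm, rotvec"
    s=r.sense(); R=np.array(s["ee_rot"]); a=np.radians(yaw); c,n=np.cos(a),np.sin(a)
    T=np.array([[c,n,0],[n,-c,0],[0,0,-1]])
    print("t",round(s["time_s"],2),"tcp",(np.array(s["tcp_pos"])*1000).round(1),"yaw",round(np.degrees(np.arctan2(R[1,0],R[0,0])),1),"F",s["wrist_force"].round(1),"w",round(s["gripper_width"],3),"gf",round(s["gripper_force"],1))
    print("xyz",(R.T@(np.array([x,y,z])-np.array(s["tcp_pos"])*1000)).round(1),"ang",Ro.from_matrix(R.T@T).as_rotvec().round(3))
E
python3 -c "
from h import *
go(561,-105,250,-79.9)"
```

```text
t 0.15 tcp [189.2 595.2 246.7] yaw -17.6 F [ 0.3 -0.4  0.4] w 1.0 gf 0.0
xyz [566.5 554.6  -2.3] ang [ 1.000e-03 -1.000e-03  1.087e+00]
```

move_arm(series=[{"grip":1,"xyz":[566.5,554.6,-2.3],"angular":[0.001,-0.001,1.087]},{"grip":1,"xyz":[566.5,554.6,-2.3],"angular":[0.001,-0.001,1.087]},{"grip":1,"xyz":[566.5,554.6,-2.3],"angular":[0.001,-0.001,1.087]},{"grip":1,"xyz":[566.5,554.6,-2.3],"angular":[0.001,-0.001,1.087]},{"grip":1,"xyz":[566.5,554.6,-2.3],"angular":[0.001,-0.001,1.087]},{"grip":1,"xyz":[566.5,554.6,-2.3],"angular":[0.001,-0.001,1.087]},{"grip":1,"xyz":[566.5,554.6,-2.3],"angular":[0.001,-0.001,1.087]},{"grip":1,"xyz":[566.5,554.6,-2.3],"angular":[0.001,-0.001,1.087]},{"grip":1,"xyz":[566.5,554.6,-2.3],"angular":[0.001,-0.001,1.087]},{"grip":1,"xyz":[566.5,554.6,-2.3],"angular":[0.001,-0.001,1.087]}])

```text
time_s: 1.15
tcp_pos: [0.4242, 0.1521, 0.2492]
ee_rot: [[0.176, -0.984, 0.0], [-0.984, -0.176, 0.002], [-0.002, -0.001, -1.0]]
wrist_force: [1.1, 0.2, 0.5]
gripper_width: 0.999
gripper_force: 0.0
```

```bash
python3 -c "
from h import *
go(561,-105,250,-79.9)"
```

```text
t 1.15 tcp [424.2 152.1 249.2] yaw -79.9 F [1.1 0.2 0.5] w 0.999 gf 0.0
xyz [277.1 -89.6  -1.2] ang [-0.001  0.002  0.   ]
```

move_arm(series=[{"grip":1,"xyz":[277,-90,-1],"angular":[0,0,0]},{"grip":1,"xyz":[277,-90,-1],"angular":[0,0,0]},{"grip":1,"xyz":[277,-90,-1],"angular":[0,0,0]},{"grip":1,"xyz":[277,-90,-1],"angular":[0,0,0]},{"grip":1,"xyz":[277,-90,-1],"angular":[0,0,0]},{"grip":1,"xyz":[277,-90,-1],"angular":[0,0,0]},{"grip":1,"xyz":[277,-90,-1],"angular":[0,0,0]},{"grip":1,"xyz":[277,-90,-1],"angular":[0,0,0]}])

```text
time_s: 1.95
tcp_pos: [0.5607, -0.1039, 0.2487]
ee_rot: [[0.173, -0.985, -0.002], [-0.985, -0.173, 0.002], [-0.002, 0.001, -1.0]]
wrist_force: [-0.8, 0.5, 0.1]
gripper_width: 1.0
gripper_force: 0.0
```

```bash
python3 -c "
from h import *
go(561,-105,250,-79.9)
c=cam('wrist'); im=c['img'].copy(); print(proj(c,(.561,-.105,.104)))
import pickle; pickle.dump(c,open('w1.pkl','wb'))
cv2.circle(im,tuple(int(v) for v in proj(c,(.561,-.105,.104))),3,(0,0,255),-1)
cv2.imwrite('pics/w1.png',im)"
```

```text
t 1.95 tcp [ 560.7 -103.9  248.7] yaw -80.1 F [-0.8  0.5  0.1] w 1.0 gf 0.0
xyz [ 1.2 -0.1 -1.3] ang [ 0.001  0.002 -0.003]
[321.47744261 194.81877437]
```

View pics/w1.png

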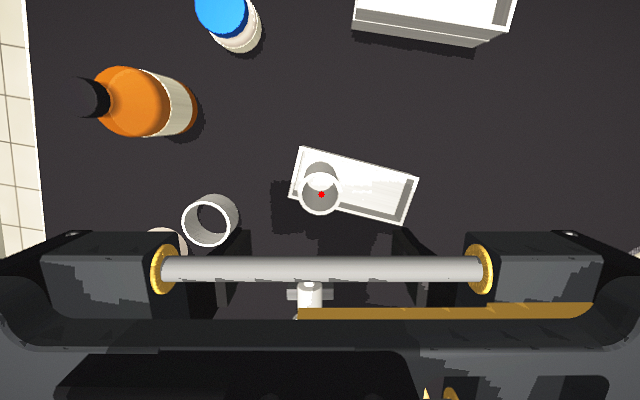

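The wrist view shows the sleeve's upper rim centred at about (320,194), within 2 px of the projected point. Now I go down and grip.

move_arm(series=[{"grip":1,"xyz":[1,0,40],"angular":[0.001,0.002,-0.003]},{"grip":1,"xyz":[1,0,80],"angular":[0.001,0.002,-0.003]},{"grip":1,"xyz":[1,0,120],"angular":[0.001,0.002,-0.003]},{"grip":1,"xyz":[1,0,145],"angular":[0.001,0.002,-0.003]},{"grip":1,"xyz":[1,0,159],"angular":[0.001,0.002,-0.003]},{"grip":1,"xyz":[1,0,159],"angular":[0.001,0.002,-0.003]},{"grip":0.7,"xyz":[1,0,159],"angular":[0.001,0.002,-0.003]},{"grip":0.4,"xyz":[1,0,159],"angular":[0.001,0.002,-0.003]},{"grip":0.3,"xyz":[1,0,159],"angular":[0.001,0.002,-0.003]},{"grip":0.3,"xyz":[1,0,159],"angular":[0.001,0.002,-0.003]}])

```text
time_s: 3.0
tcp_pos: [0.5616, -0.1036, 0.0917]
ee_rot: [[0.178, -0.984, 0.003], [-0.984, -0.178, -0.0], [0.001, -0.003, -1.0]]
wrist_force: [-0.3, 0.0, 0.4]
gripper_width: 0.72
gripper_force: 0.0
```

move_arm(series=[{"grip":0,"xyz":[0,0,0],"angular":[0,0,0]},{"grip":0,"xyz":[0,0,0],"angular":[0,0,0]},{"grip":0,"xyz":[0,0,0],"angular":[0,0,0]},{"grip":0,"xyz":[0,0,0],"angular":[0,0,0]},{"grip":0,"xyz":[0,0,0],"angular":[0,0,0]}])

```text
time_s: 3.5
tcp_pos: [0.5615, -0.1037, 0.0909]
ee_rot: [[0.178, -0.984, 0.002], [-0.984, -0.178, -0.001], [0.001, -0.002, -1.0]]
wrist_force: [0.4, 0.8, 1.4]
gripper_width: 0.5
gripper_force: 30.4
```

The opening of 0.50 (43.5 mm) at 30 N fits the sleeve. Its lower end is 82 mm below the TCP, so home is TCP z ≈ 142. Now lift.

move_arm(series=[{"grip":0,"xyz":[0,0,-20],"angular":[0,0,0]},{"grip":0,"xyz":[0,0,-50],"angular":[0,0,0]},{"grip":0,"xyz":[0,0,-100],"angular":[0,0,0]},{"grip":0,"xyz":[0,0,-150],"angular":[0,0,0]},{"grip":0,"xyz":[0,0,-190],"angular":[0,0,0]},{"grip":0,"xyz":[0,0,-190],"angular":[0,0,0]}])

```text
time_s: 4.1
tcp_pos: [0.5634, -0.1039, 0.2872]
ee_rot: [[0.179, -0.984, 0.014], [-0.984, -0.179, -0.001], [0.004, -0.014, -1.0]]
wrist_force: [1.0, 0.2, -1.3]
gripper_width: 0.5
gripper_force: 30.4
```

```bash
python3 -c "
from h import *
go(505.3,294,280,-79.9)"
```

```text
t 4.1 tcp [ 563.4 -103.9  287.2] yaw -79.7 F [ 1.   0.2 -1.3] w 0.5 gf 30.4
xyz [-401.9  -13.9    5.9] ang [-0.014 -0.004  0.003]
```

move_arm(series=[{"grip":0,"xyz":[-30,-1,0],"angular":[0,0,0]},{"grip":0,"xyz":[-80,-3,0],"angular":[0,0,0]},{"grip":0,"xyz":[-130,-5,0],"angular":[0,0,0]},{"grip":0,"xyz":[-180,-7,0],"angular":[0,0,0]},{"grip":0,"xyz":[-230,-9,0],"angular":[0,0,0]},{"grip":0,"xyz":[-280,-10,0],"angular":[0,0,0]},{"grip":0,"xyz":[-330,-11,0],"angular":[0,0,0]},{"grip":0,"xyz":[-370,-13,0],"angular":[0,0,0]},{"grip":0,"xyz":[-402,-14,0],"angular":[0,0,0]},{"grip":0,"xyz":[-402,-14,0],"angular":[0,0,0]}])

```text
time_s: 5.1
tcp_pos: [0.5015, 0.2976, 0.2775]
ee_rot: [[0.182, -0.983, -0.002], [-0.983, -0.182, -0.002], [0.002, 0.003, -1.0]]
wrist_force: [0.5, -0.5, -2.4]
gripper_width: 0.499
gripper_force: 30.4
```

```bash
python3 -c "
from h import *
go(505.3,294,280,-79.9)
c=cam('wrist'); im=c['img'].copy()
import pickle; pickle.dump(c,open('w2.pkl','wb'))
for p in((.5053,.294,.101),(.5053,.294,.06)): print(proj(c,p))
s=cam('top'); g=cv2.resize(s['img'][170:250,120:320],None,fx=4,fy=4,interpolation=cv2.INTER_CUBIC)
cv2.imwrite('pics/w2.png',np.vstack([g[:,:800], np.pad(im[100:380],((0,0),(80,80),(0,0)))]))
go(505.3,294,280,-79.9)
"
```

```text
t 5.1 tcp [501.5 297.6 277.5] yaw -79.5 F [ 0.5 -0.5 -2.4] w 0.499 gf 30.4
xyz [ 4.3 -3.1 -2.5] ang [ 0.003 -0.002  0.007]
[318.6066788 185.8165059]
[318.80754348 179.02044278]
t 5.2 tcp [502.  294.5 278.2] yaw -79.7 F [-0.5 -0.2 -2.3] w 0.499 gf 30.4
xyz [ 1.1 -3.2 -1.8] ang [ 0.003 -0.003  0.004]
```

View pics/w2.png

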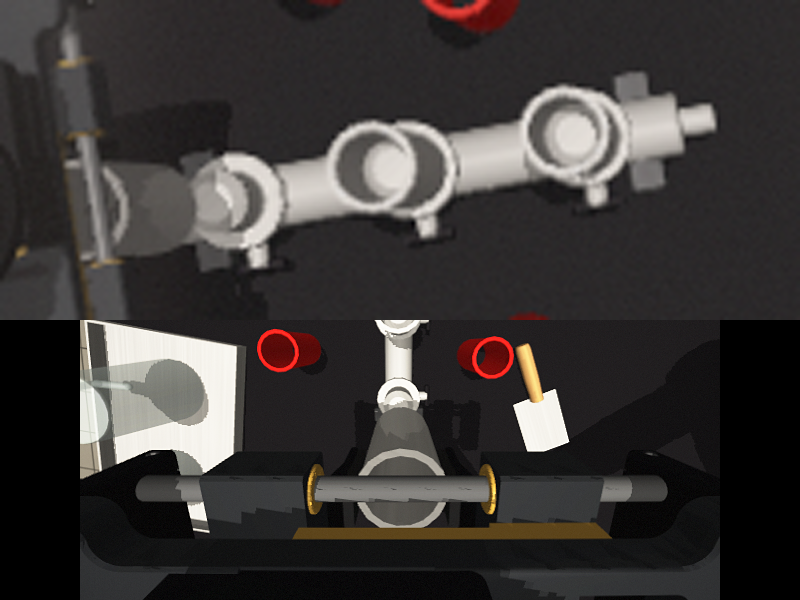

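The held sleeve's upper rim is at about wrist pixel (321,268). The port's shoulder shows beyond it at (319,175), as predicted. Next I check where the sleeve sits in the jaws.

```bash
python3 -c "
from h import *
import pickle
c=pickle.load(open('w2.pkl','rb'))
s=r.sense(); R=np.array(s['ee_rot']); t=np.array([.5015,.2976,.2775])
for x in(-2,0,2):
  ring=[proj(c,t+R@np.array([x/1000+.022*np.cos(a),.022*np.sin(a),-.0131])) for a in np.linspace(0,6.28,60)]
  ring=np.array(ring); print(x,ring.min(0).round(1),ring.max(0).round(1))
go(505.3,294,280,-79.9)
"
```

```text
-2 [277.9 237.9] [366.9 317.1]
0 [277.8 234. ] [367.  313.8]
2 [277.6 230. ] [367.2 310.4]
t 5.2 tcp [502.  294.5 278.2] yaw -79.7 F [-0.5 -0.2 -2.3] w 0.499 gf 30.4
xyz [ 1.1 -3.2 -1.8] ang [ 0.003 -0.003  0.004]
```

move_arm(series=[{"grip":0,"xyz":[-1,-3,0],"angular":[0.003,-0.002,0.005]},{"grip":0,"xyz":[-1,-3,30],"angular":[0.003,-0.002,0.005]},{"grip":0,"xyz":[-1,-3,60],"angular":[0.003,-0.002,0.005]},{"grip":0,"xyz":[-1,-3,80],"angular":[0.003,-0.002,0.005]},{"grip":0,"xyz":[-1,-3,88],"angular":[0.003,-0.002,0.005]},{"grip":0,"xyz":[-1,-3,88],"angular":[0.003,-0.002,0.005]},{"grip":0,"xyz":[-1,-3,88],"angular":[0.003,-0.002,0.005]}])

```text
time_s: 5.9
tcp_pos: [0.5069, 0.2959, 0.1936]
ee_rot: [[0.173, -0.985, 0.006], [-0.985, -0.173, 0.003], [-0.002, -0.006, -1.0]]
wrist_force: [0.0, -0.4, -2.6]
gripper_width: 0.496
gripper_force: 30.4
```

```bash
python3 -c "
from h import *
go(504.9,296,190,-79.9)
s=cam('scene'); w=cam('wrist'); 
a=cv2.resize(s['img'][120:250,390:510],None,fx=4,fy=4,interpolation=cv2.INTER_CUBIC)[:560]
b=w['img'][60:340,160:480]
o=np.zeros((520,800,3),np.uint8); o[:,:480]=a; o[:280,480:800]=b; cv2.imwrite('pics/w3.png',o)
for p in((.5053,.294,.101),(.5053,.294,.06),(.5053,.294,.108)): print(proj(s,p),proj(w,p))
go(504.9,296,190,-79.9)
"
```

```text
t 5.9 tcp [506.9 295.9 193.6] yaw -80.1 F [ 0.  -0.4 -2.6] w 0.496 gf 30.4
xyz [-0.4  1.9  3.6] ang [-0.006  0.002 -0.003]
[462.31618993 191.59348986] [324.96888676 208.87252729]
[457.93568484 204.12125452] [324.73016435 196.71568216]
[463.09142031 189.37149055] [325.01767043 211.35771357]
t 6.0 tcp [506.8 296.3 194. ] yaw -80.0 F [-0.1 -0.1 -1.9] w 0.5 gf 30.4
xyz [-0.1  1.9  4. ] ang [-0.007  0.003 -0.003]
```

View pics/w3.png

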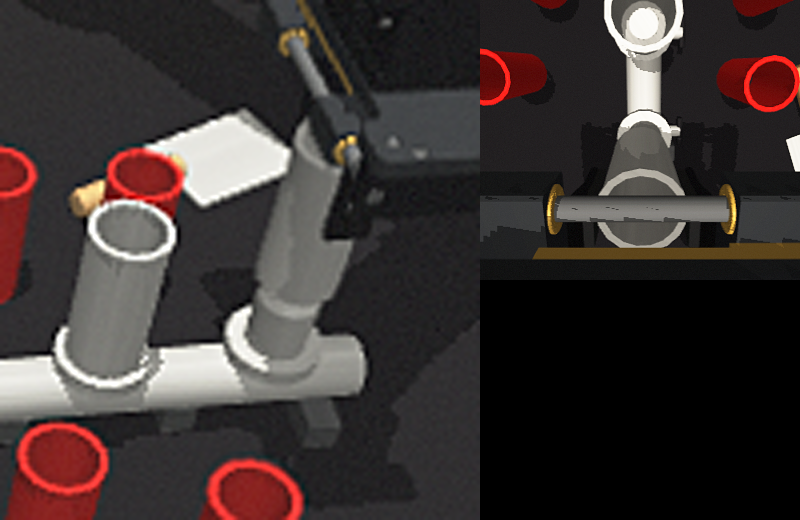

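The scene view shows the sleeve directly above the spigot, its lower edge at crop (258–330, ~290), on the spigot's axis. I go down slowly while watching the force.

move_arm(series=[{"grip":0,"xyz":[0,1.8,0],"angular":[-0.006,0.003,-0.003]},{"grip":0,"xyz":[0,1.8,0],"angular":[-0.006,0.003,-0.003]},{"grip":0,"xyz":[0,1.8,6],"angular":[-0.006,0.003,-0.003]},{"grip":0,"xyz":[0,1.8,11],"angular":[-0.006,0.003,-0.003]},{"grip":0,"xyz":[0,1.8,16],"angular":[-0.006,0.003,-0.003]},{"grip":0,"xyz":[0,1.8,21],"angular":[-0.006,0.003,-0.003]},{"grip":0,"xyz":[0,1.8,25],"angular":[-0.006,0.003,-0.003]},{"grip":0,"xyz":[0,1.8,25],"angular":[-0.006,0.003,-0.003]}])

```text
time_s: 6.8
tcp_pos: [0.5041, 0.2955, 0.1665]
ee_rot: [[0.176, -0.984, -0.002], [-0.984, -0.176, -0.003], [0.002, 0.003, -1.0]]
wrist_force: [0.5, -0.1, -1.8]
gripper_width: 0.501
gripper_force: 30.4
```

```bash
python3 -c "
from h import *
go(505,296,142,-79.9); print(r.sense()['moment'])
"
```

```text
t 6.8 tcp [504.1 295.5 166.5] yaw -79.9 F [ 0.5 -0.1 -1.8] w 0.501 gf 30.4
xyz [-0.4 -1.  24.5] ang [ 0.003 -0.002  0.001]
[ 0.09823001 -0.03171056 -0.00728389]
```

Already past the taper with no side force. I carry on to the shoulder.

move_arm(series=[{"grip":0,"xyz":[0,-0.5,6],"angular":[0.002,-0.001,0]},{"grip":0,"xyz":[0,-0.5,11],"angular":[0.002,-0.001,0]},{"grip":0,"xyz":[0,-0.5,16],"angular":[0.002,-0.001,0]},{"grip":0,"xyz":[0,-0.5,20],"angular":[0.002,-0.001,0]},{"grip":0,"xyz":[0,-0.5,22],"angular":[0.002,-0.001,0]},{"grip":0,"xyz":[0,-0.5,24],"angular":[0.002,-0.001,0]},{"grip":0,"xyz":[0,-0.5,24],"angular":[0.002,-0.001,0]}])

```text
time_s: 7.5
tcp_pos: [0.5047, 0.2957, 0.1432]
ee_rot: [[0.176, -0.984, 0.0], [-0.984, -0.176, -0.001], [0.001, 0.0, -1.0]]
wrist_force: [-0.2, 0.1, -2.7]
gripper_width: 0.5
gripper_force: 30.4
```

```bash
python3 -c "
from h import *
go(505,296,142,-79.9); print(r.sense()['moment'])
"
```

```text
t 7.5 tcp [504.7 295.7 143.2] yaw -79.9 F [-0.2  0.1 -2.7] w 0.5 gf 30.4
xyz [-0.3 -0.4  1.2] ang [ 0.    -0.001  0.001]
[ 0.0537232  -0.03108372  0.00779056]
```

move_arm(series=[{"grip":0,"xyz":[0,0,1],"angular":[0,0,0]},{"grip":0,"xyz":[0,0,2],"angular":[0,0,0]},{"grip":0,"xyz":[0,0,2.5],"angular":[0,0,0]},{"grip":0,"xyz":[0,0,2.5],"angular":[0,0,0]}])

```text
time_s: 7.9
tcp_pos: [0.505, 0.2959, 0.1418]
ee_rot: [[0.176, -0.984, 0.001], [-0.984, -0.176, -0.0], [0.0, -0.001, -1.0]]
wrist_force: [-1.0, 0.5, 2.6]
gripper_width: 0.498
gripper_force: 30.4
```

move_arm(series=[{"grip":0,"xyz":[0,0,1],"angular":[0,0,0]},{"grip":0,"xyz":[0,0,2],"angular":[0,0,0]},{"grip":0,"xyz":[0,0,2],"angular":[0,0,0]}])

```text
time_s: 8.2
tcp_pos: [0.5052, 0.2959, 0.1417]
ee_rot: [[0.177, -0.984, 0.002], [-0.984, -0.177, -0.0], [0.001, -0.002, -1.0]]
wrist_force: [-4.9, -1.5, 12.2]
gripper_width: 0.502
gripper_force: 30.0
```

Firm contact (about 15 N) at z = 141.7 mm, as predicted for home. I ease off, release and rise.

move_arm(series=[{"grip":0,"xyz":[0,0,-2.5],"angular":[0,0,0]},{"grip":0.7,"xyz":[0,0,-2.5],"angular":[0,0,0]},{"grip":1,"xyz":[0,0,-2.5],"angular":[0,0,0]},{"grip":1,"xyz":[0,0,-2.5],"angular":[0,0,0]},{"grip":1,"xyz":[0,0,-2.5],"angular":[0,0,0]},{"grip":1,"xyz":[0,0,-2.5],"angular":[0,0,0]},{"grip":1,"xyz":[0,0,-25],"angular":[0,0,0]},{"grip":1,"xyz":[0,0,-60],"angular":[0,0,0]},{"grip":1,"xyz":[0,0,-105],"angular":[0,0,0]},{"grip":1,"xyz":[0,0,-105],"angular":[0,0,0]}])

```text
time_s: 9.2
tcp_pos: [0.5078, 0.2977, 0.2512]
ee_rot: [[0.177, -0.984, 0.012], [-0.984, -0.177, 0.007], [-0.005, -0.013, -1.0]]
wrist_force: [0.5, 1.5, 0.3]
gripper_width: 0.999
gripper_force: 0.0
```

```bash
python3 -c "
from h import *
import pickle
c=pickle.load(open('w1.pkl','rb')); im=c['img']
hsv=cv2.cvtColor(im,cv2.COLOR_BGR2HSV); m=((hsv[...,2]>75)&(hsv[...,1]<70)).astype(np.uint8)
mm=np.zeros_like(m); mm[130:240,275:430]=m[130:240,275:430]
cs=max(cv2.findContours(mm,cv2.RETR_EXTERNAL,cv2.CHAIN_APPROX_NONE)[0],key=cv2.contourArea)
e=cv2.approxPolyDP(cv2.convexHull(cs),3,True)[:,0]; print([(p.tolist(),(at(c,p,.04)[:2]*1000).round(0).tolist()) for p in e])
go(505,296,250,-79.9)
go(519,-105,250,-4.7)
s=cam('scene')
a=cv2.resize(s['img'][120:250,340:500],None,fx=4,fy=4,interpolation=cv2.INTER_CUBIC); cv2.imwrite('pics/p4.png',a)
"
```

```text
[([299, 146], [595.0, -144.0]), ([419, 177], [443.0, -132.0]), ([402, 225], [448.0, -67.0]), ([316, 215], [560.0, -61.0]), ([289, 198], [598.0, -78.0])]
t 9.2 tcp [507.8 297.7 251.2] yaw -79.8 F [0.5 1.5 0.3] w 0.999 gf 0.0
xyz [1.2 3.  1.2] ang [-0.013  0.005  0.002]
t 9.2 tcp [507.8 297.7 251.2] yaw -79.8 F [0.5 1.5 0.3] w 0.999 gf 0.0
xyz [398.3  60.3  -1.7] ang [-0.015 -0.004 -1.31 ]
```

View pics/p4.png

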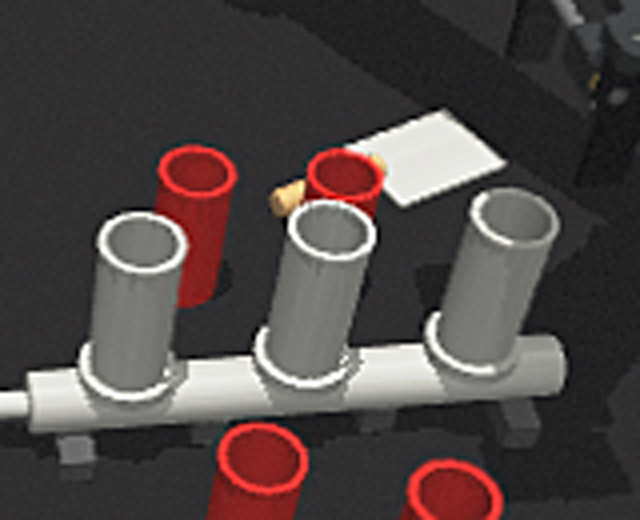

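All three sleeves stand level and in line on the manifold, with rims at crop (143,240), (332,229) and (514,217). Next, to the tray.

move_arm(series=[{"grip":1,"xyz":[40,6,0],"angular":[0,0,-0.13]},{"grip":1,"xyz":[80,12,0],"angular":[0,0,-0.26]},{"grip":1,"xyz":[120,18,0],"angular":[0,0,-0.4]},{"grip":1,"xyz":[165,24,0],"angular":[0,0,-0.54]},{"grip":1,"xyz":[210,31,0],"angular":[0,0,-0.68]},{"grip":1,"xyz":[255,38,0],"angular":[0,0,-0.82]},{"grip":1,"xyz":[300,45,0],"angular":[0,0,-0.96]},{"grip":1,"xyz":[345,52,0],"angular":[0,0,-1.1]},{"grip":1,"xyz":[380,57,0],"angular":[0,0,-1.21]},{"grip":1,"xyz":[399,60,0],"angular":[0,0,-1.31]}])

```text
time_s: 10.25
tcp_pos: [0.515, -0.1103, 0.243]
ee_rot: [[0.997, -0.082, -0.002], [-0.082, -0.997, -0.001], [-0.002, 0.001, -1.0]]
wrist_force: [0.6, 1.1, 1.0]
gripper_width: 1.003
gripper_force: 0.0
```

```bash
cat >> h.py <<'E'
def rect(c,pts,z):
    "mask of light pixels around projected world pts (mm box), rim corners at z, mm"
    im=c["img"]; hsv=cv2.cvtColor(im,cv2.COLOR_BGR2HSV); m=((hsv[...,2]>75)&(hsv[...,1]<70)).astype(np.uint8)
    roi=np.zeros_like(m); q=np.array([proj(c,np.array(p)/1000) for p in pts]).astype(np.int32); cv2.fillConvexPoly(roi,cv2.convexHull(q),1)
    cs=max(cv2.findContours(m*roi,cv2.RETR_EXTERNAL,cv2.CHAIN_APPROX_NONE)[0],key=cv2.contourArea)
    e=cv2.approxPolyDP(cv2.convexHull(cs),3,True)[:,0]; W=np.array([at(c,p,z)[:2]*1000 for p in e]).astype(np.float32)
    b=cv2.minAreaRect(W); print(e.tolist(),W.round(0).tolist(),"c",np.round(b[0],1),np.round(b[1],1),round(b[2],1))
E
python3 -c "
from h import *
go(520.5,-105,250,-4.5)
for n in('top','wrist'):
  c=cam(n); print(n); cv2.imwrite('pics/t5%s.png'%n,c['img']); im=c['img']
  try:
    rect(c,[(620,-50,40),(620,-165,40),(420,-165,40),(420,-50,40)],.04)
    rect(c,[(580,-255,74),(580,-375,74),(385,-375,74),(385,-255,74)],.074)
  except Exception as e: print(e)
go(520.5,-105,250,-4.5)
"
```

```text
t 10.25 tcp [ 515.  -110.3  243. ] yaw -4.7 F [0.6 1.1 1. ] w 1.003 gf 0.0
xyz [ 5.  -5.7 -7. ] ang [ 0.001  0.002 -0.004]
top
[[378, 181], [379, 249], [330, 254], [329, 186], [342, 180]] [[596.0, -163.0], [437.0, -164.0], [426.0, -50.0], [584.0, -48.0], [598.0, -78.0]] c [ 512.5 -106.3] [171.4 115.1] 0.8
[[463, 196], [467, 262], [438, 264], [431, 260], [429, 248], [449, 195]] [[559.0, -353.0], [409.0, -360.0], [405.0, -293.0], [414.0, -277.0], [441.0, -272.0], [561.0, -320.0]] c [ 483.4 -313.3] [154.8  86.3] 2.7
wrist
[[286, 114], [344, 115], [341, 238], [290, 237]] [[601.0, -78.0], [594.0, -145.0], [442.0, -132.0], [449.0, -66.0]] c [ 521.4 -105.1] [ 66.9 153.5] 85.1
[[545, 130], [537, 231], [461, 249], [454, 242], [455, 136]] [[562.0, -354.0], [446.0, -359.0], [431.0, -271.0], [441.0, -263.0], [563.0, -258.0]] c [ 498.5 -308.9] [132.4  96.8] 2.0
t 10.35 tcp [ 515.1 -109.8  242.9] yaw -5.0 F [-0.3  1.2 -1. ] w 1.0 gf 0.0
xyz [ 4.9 -5.2 -7.2] ang [ 0.001  0.002 -0.009]
```

The tray's rim measures about 153×67 mm, centred at (521,-105), yaw -4.9°, which agrees with the earlier views. Down and grip.

move_arm(series=[{"grip":1,"xyz":[5.7,-5,30],"angular":[0.001,0.002,-0.002]},{"grip":1,"xyz":[5.7,-5,80],"angular":[0.001,0.002,-0.002]},{"grip":1,"xyz":[5.7,-5,125],"angular":[0.001,0.002,-0.002]},{"grip":1,"xyz":[5.7,-5,160],"angular":[0.001,0.002,-0.002]},{"grip":1,"xyz":[5.7,-5,160],"angular":[0.001,0.002,-0.002]},{"grip":1,"xyz":[5.7,-5,160],"angular":[0.001,0.002,-0.002]}])

```text
time_s: 10.95
tcp_pos: [0.5224, -0.1027, 0.0842]
ee_rot: [[0.997, -0.081, 0.002], [-0.081, -0.997, -0.0], [0.002, 0.0, -1.0]]
wrist_force: [-0.2, -0.2, 0.9]
gripper_width: 0.998
gripper_force: 0.0
```

```bash
python3 -c "
from h import *
go(521.2,-105,40,-4.9)"
```

```text
t 10.95 tcp [ 522.4 -102.7   84.2] yaw -4.6 F [-0.2 -0.2  0.9] w 0.998 gf 0.0
xyz [-1.1  2.4 44.2] ang [ 0.    -0.002  0.004]
```

move_arm(series=[{"grip":1,"xyz":[-1,2,15],"angular":[0,-0.001,0.003]},{"grip":1,"xyz":[-1,2,30],"angular":[0,-0.001,0.003]},{"grip":1,"xyz":[-1,2,44],"angular":[0,-0.001,0.003]},{"grip":1,"xyz":[-1,2,44],"angular":[0,-0.001,0.003]},{"grip":0.8,"xyz":[-1,2,44],"angular":[0,-0.001,0.003]},{"grip":0.7,"xyz":[-1,2,44],"angular":[0,-0.001,0.003]},{"grip":0.5,"xyz":[-1,2,44],"angular":[0,-0.001,0.003]},{"grip":0.5,"xyz":[-1,2,44],"angular":[0,-0.001,0.003]},{"grip":0.5,"xyz":[-1,2,44],"angular":[0,-0.001,0.003]},{"grip":0.5,"xyz":[-1,2,44],"angular":[0,-0.001,0.003]}])

```text
time_s: 11.95
tcp_pos: [0.5215, -0.1051, 0.041]
ee_rot: [[0.996, -0.084, 0.003], [-0.085, -0.996, 0.0], [0.003, -0.0, -1.0]]
wrist_force: [-2.0, 1.5, 5.1]
gripper_width: 0.736
gripper_force: 30.0
```

```bash
python3 -c "
from h import *
go(521.2,-105,40,-4.9)"
```

```text
t 11.95 tcp [ 521.5 -105.1   41. ] yaw -4.8 F [-2.   1.5  5.1] w 0.736 gf 30.0
xyz [-0.3 -0.   1. ] ang [-0.    -0.003  0.001]
```

The opening of 0.736 (64 mm) means the tray is held. I lift it and work out the stack's rim from the top crop's corners, (527,112), (672,106), (687,441) and (541,447).

move_arm(series=[{"grip":0.5,"xyz":[0,0,-10],"angular":[0,0,0]},{"grip":0.5,"xyz":[0,0,-30],"angular":[0,0,0]},{"grip":0.5,"xyz":[0,0,-70],"angular":[0,0,0]},{"grip":0.5,"xyz":[0,0,-110],"angular":[0,0,0]},{"grip":0.5,"xyz":[0,0,-150],"angular":[0,0,0]},{"grip":0.5,"xyz":[0,0,-150],"angular":[0,0,0]}])

```text
time_s: 12.55
tcp_pos: [0.5241, -0.1052, 0.1965]
ee_rot: [[0.996, -0.084, 0.014], [-0.084, -0.996, 0.0], [0.014, -0.001, -1.0]]
wrist_force: [1.4, 0.3, -1.6]
gripper_width: 0.731
gripper_force: 30.0
```

```bash
python3 -c "
from h import *
import pickle
c=pickle.load(open('top0.pkl','rb'))
B=lambda x,y:(330+(x+.5)/5-.5,175+(y+.5)/5-.5)
W=np.array([at(c,B(*p),.074)[:2]*1000 for p in((527,112),(672,106),(687,441),(541,447))]); print(W.round(1).tolist(),W.mean(0))
d=W[0]+W[1]-W[2]-W[3]; yaw=np.degrees(np.arctan2(d[1],d[0])); print(yaw,np.linalg.norm(d)/2,np.linalg.norm(W[0]+W[3]-W[1]-W[2])/2)
# same method on tray as check
V=np.array([at(c,B(*p),.04)[:2]*1000 for p in((60,26),(205,36),(180,365),(35,352))]); print(V.mean(0))
m=W.mean(0); go(m[0],m[1],190,yaw)
c=cam('wrist'); 
s=cam('scene')
cv2.imwrite('pics/w6.png',c['img']);pickle.dump((c,s),open('w6.pkl','wb'))
"
```

```text
[[556.6, -287.4], [559.4, -355.3], [406.9, -360.1], [404.9, -292.1]] [ 481.95477866 -323.72567855]
1.7854677144757907 152.20215002689756 67.9136433820845
[ 519.80144134 -105.0792885 ]
t 12.55 tcp [ 524.1 -105.2  196.5] yaw -4.8 F [ 1.4  0.3 -1.6] w 0.731 gf 30.0
xyz [-23.8 221.2   5.8] ang [-0.    -0.014 -0.115]
```

move_arm(series=[{"grip":0.5,"xyz":[-4,40,0],"angular":[0,0,-0.02]},{"grip":0.5,"xyz":[-9,85,0],"angular":[0,0,-0.05]},{"grip":0.5,"xyz":[-13,130,0],"angular":[0,0,-0.08]},{"grip":0.5,"xyz":[-18,175,0],"angular":[0,0,-0.1]},{"grip":0.5,"xyz":[-21,210,0],"angular":[0,0,-0.122]},{"grip":0.5,"xyz":[-22,221,0],"angular":[0,0,-0.122]},{"grip":0.5,"xyz":[-22,221,20],"angular":[0,0,-0.122]},{"grip":0.5,"xyz":[-22,221,40],"angular":[0,0,-0.122]},{"grip":0.5,"xyz":[-22,221,40],"angular":[0,0,-0.122]}])

```text
time_s: 13.55
tcp_pos: [0.4771, -0.3217, 0.1452]
ee_rot: [[0.999, 0.036, -0.008], [0.036, -0.999, 0.005], [-0.008, -0.006, -1.0]]
wrist_force: [-0.9, -0.2, -2.1]
gripper_width: 0.737
gripper_force: 30.0
```

```bash
python3 -c "
from h import *
go(483.2,-323.5,130,2.2)"
```

```text
t 13.55 tcp [ 477.1 -321.7  145.2] yaw 2.1 F [-0.9 -0.2 -2.1] w 0.737 gf 30.0
xyz [ 6.2  2.1 15.2] ang [-0.006  0.008 -0.002]
```

move_arm(series=[{"grip":0.5,"xyz":[6,2,0],"angular":[-0.005,0.007,-0.002]},{"grip":0.5,"xyz":[6,2,10],"angular":[-0.005,0.007,-0.002]},{"grip":0.5,"xyz":[6,2,20],"angular":[-0.005,0.007,-0.002]},{"grip":0.5,"xyz":[6,2,22],"angular":[-0.005,0.007,-0.002]},{"grip":0.5,"xyz":[6,2,22],"angular":[-0.005,0.007,-0.002]}])

```text
time_s: 14.05
tcp_pos: [0.486, -0.325, 0.1274]
ee_rot: [[0.999, 0.039, 0.007], [0.039, -0.999, -0.004], [0.007, 0.004, -1.0]]
wrist_force: [0.5, -0.3, -1.7]
gripper_width: 0.734
gripper_force: 30.0
```

```bash
python3 -c "
from h import *
go(483.5,-323.5,122,2.2)
s=cam('scene'); w=cam('wrist')
a=cv2.resize(s['img'][130:240,150:250],None,fx=5,fy=5,interpolation=cv2.INTER_CUBIC)
b=w['img'][50:350,170:470]
o=np.zeros((550,800,3),np.uint8); o[:,:500]=a; o[:300,500:]=b; cv2.imwrite('pics/w7.png',o)
go(483.5,-323.5,122,2.2)
"
```

```text
t 14.05 tcp [ 486.  -325.   127.4] yaw 2.3 F [ 0.5 -0.3 -1.7] w 0.734 gf 30.0
xyz [-2.5 -1.6  5.4] ang [ 0.004 -0.007  0.001]
t 14.15 tcp [ 486.5 -325.3  128.3] yaw 2.3 F [ 0.1 -0.2 -2.1] w 0.731 gf 30.0
xyz [-3.  -1.9  6.3] ang [ 0.005 -0.009  0.001]
```

View pics/w7.png

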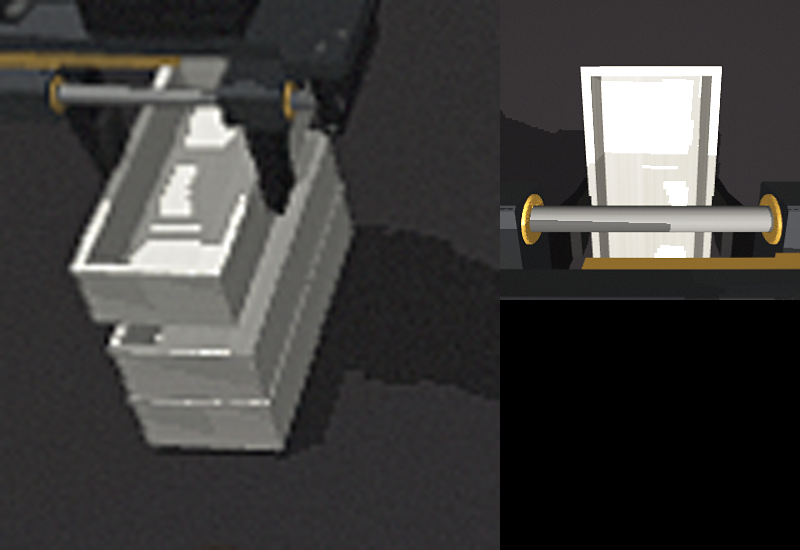

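The picture shows the tray hovering above the stack. Its near rim corners are at crop (75,268) and (222,275), the stack's at (112,345) and (253,352). I compare the two in world coordinates.

```bash
python3 -c "
from h import *
s=cam('scene')
f=lambda x,y:(150+(x+.5)/5-.5,130+(y+.5)/5-.5)
for z,L in((.1267,((75,268),(222,275))),(.074,((112,345),(253,352)))):
  p=[at(s,f(*q),z)*1000 for q in L]; print(np.round(p,1)[:,:2].tolist(),np.mean(p,0)[:2].round(1),np.linalg.norm(p[0]-p[1]).round(1))
go(483.5,-323.5,122,2.2)
"
```

```text
[[561.3, -353.1], [559.9, -287.3]] [ 560.6 -320.2] 65.8
[[557.7, -352.5], [556.3, -286.7]] [ 557.  -319.6] 65.8
t 14.2 tcp [ 486.6 -325.3  128.5] yaw 2.3 F [ 0.3 -0.3 -1.6] w 0.732 gf 30.0
xyz [-3.1 -2.   6.4] ang [ 0.005 -0.009  0.001]
```

Relative to the stack the tray is 3.6 mm too far in +x and 0.6 mm off in y, with the same yaw. I correct that and lower it.

move_arm(series=[{"grip":0.5,"xyz":[-3.9,-0.8,0],"angular":[0.004,-0.008,0.001]},{"grip":0.5,"xyz":[-3.9,-0.8,0],"angular":[0.004,-0.008,0.001]},{"grip":0.5,"xyz":[-3.9,-0.8,5],"angular":[0.004,-0.008,0.001]},{"grip":0.5,"xyz":[-3.9,-0.8,9],"angular":[0.004,-0.008,0.001]},{"grip":0.5,"xyz":[-3.9,-0.8,9],"angular":[0.004,-0.008,0.001]}])

```text
time_s: 14.7
tcp_pos: [0.4819, -0.3243, 0.118]
ee_rot: [[0.999, 0.038, -0.001], [0.038, -0.999, 0.0], [-0.001, -0.0, -1.0]]
wrist_force: [-0.2, 0.2, -1.2]
gripper_width: 0.731
gripper_force: 30.0
```

```bash
python3 -c "
from h import *
go(482.7,-324.6,109,2.2)"
```

```text
t 14.7 tcp [ 481.9 -324.3  118. ] yaw 2.2 F [-0.2  0.2 -1.2] w 0.731 gf 30.0
xyz [0.8 0.3 9. ] ang [-0.     0.001 -0.   ]
```

move_arm(series=[{"grip":0.5,"xyz":[0.5,0.2,3],"angular":[0,0,0]},{"grip":0.5,"xyz":[0.5,0.2,6],"angular":[0,0,0]},{"grip":0.5,"xyz":[0.5,0.2,8],"angular":[0,0,0]},{"grip":0.5,"xyz":[0.5,0.2,9],"angular":[0,0,0]},{"grip":0.5,"xyz":[0.5,0.2,9.5],"angular":[0,0,0]},{"grip":0.5,"xyz":[0.5,0.2,9.5],"angular":[0,0,0]}])

```text
time_s: 15.3
tcp_pos: [0.483, -0.3248, 0.1095]
ee_rot: [[0.999, 0.038, 0.001], [0.038, -0.999, -0.001], [0.0, 0.001, -1.0]]
wrist_force: [0.1, -0.5, -2.5]
gripper_width: 0.735
gripper_force: 30.0
```

move_arm(series=[{"grip":0.5,"xyz":[0,0,1],"angular":[0,0,0]},{"grip":0.5,"xyz":[0,0,1.5],"angular":[0,0,0]},{"grip":0.5,"xyz":[0,0,2],"angular":[0,0,0]}])

```text
time_s: 15.6
tcp_pos: [0.4832, -0.3249, 0.109]
ee_rot: [[0.999, 0.039, 0.001], [0.039, -0.999, -0.001], [0.001, 0.001, -1.0]]
wrist_force: [-2.1, 2.5, 8.9]
gripper_width: 0.73
gripper_force: 30.0
```

Contact comes at z = 109.0 mm, which is exactly the nested height; standing on the rim would read 115. Release and rise.

move_arm(series=[{"grip":0.5,"xyz":[0,0,-1],"angular":[0,0,0]},{"grip":0.85,"xyz":[0,0,-1],"angular":[0,0,0]},{"grip":1,"xyz":[0,0,-1],"angular":[0,0,0]},{"grip":1,"xyz":[0,0,-1],"angular":[0,0,0]},{"grip":1,"xyz":[0,0,-1],"angular":[0,0,0]},{"grip":1,"xyz":[0,0,-20],"angular":[0,0,0]},{"grip":1,"xyz":[0,0,-60],"angular":[0,0,0]},{"grip":1,"xyz":[0,0,-110],"angular":[0,0,0]},{"grip":1,"xyz":[0,0,-160],"angular":[0,0,0]},{"grip":1,"xyz":[0,0,-160],"angular":[0,0,0]}])

```text
time_s: 16.6
tcp_pos: [0.4862, -0.3267, 0.2763]
ee_rot: [[0.999, 0.039, 0.016], [0.039, -0.999, -0.009], [0.015, 0.009, -1.0]]
wrist_force: [-0.2, -0.3, 0.3]
gripper_width: 1.0
gripper_force: 0.0
```

```bash
python3 -c "
from h import *
go(482.7,-324.6,269,2.2)
c=cam('wrist'); rect(c,[(590,-270,108),(590,-385,108),(470,-385,108),(470,-270,108)],.108)
s=cam('scene'); hsv=cv2.cvtColor(s['img'],cv2.COLOR_BGR2HSV); rect(s,[(585,-255,0),(585,-380,0),(380,-380,108),(380,-260,108),(585,-260,120),(585,-380,120)],.108)
t0=cv2.imread('pics/top0.png'); t=cam('top'); d=cv2.absdiff(t0,t['img']).max(2); m=(d>50).astype(np.uint8)
n,_,st,ce=cv2.connectedComponentsWithStats(m); print([(q[:5].tolist()) for q in st[1:] if q[4]>12])
"
```

```text
t 16.6 tcp [ 486.2 -326.7  276.3] yaw 2.3 F [-0.2 -0.3  0.3] w 1.0 gf 0.0
xyz [-3.5 -2.3  7.2] ang [ 0.009 -0.015  0.001]
[[349, 126], [347, 208], [289, 206], [286, 126]] [[560.0, -355.0], [470.0, -359.0], [470.0, -293.0], [557.0, -289.0]] c [ 513.9 -323.8] [89.6 66.2] 2.2
[[186, 144], [212, 145], [220, 176], [206, 219], [180, 218], [167, 189]] [[406.0, -361.0], [405.0, -295.0], [510.0, -247.0], [637.0, -242.0], [639.0, -297.0], [561.0, -353.0]] c [ 521.6 -300.7] [236.5 109. ] 2.7
[[422, 148, 9, 8, 36], [380, 148, 260, 252, 27781], [415, 159, 13, 42, 122], [337, 180, 34, 69, 1894], [437, 198, 28, 64, 446], [154, 209, 17, 23, 208], [172, 210, 17, 22, 191], [546, 263, 14, 10, 24], [299, 387, 24, 4, 54], [284, 391, 40, 9, 265]]
```

The tray's rim at 108 mm measures 66 mm wide with yaw 2.2°. Its corners match the stack's at both ends to about 2 mm, so it is level and nested. The fitted sleeve fits all checks and the gripper touches nothing, so I hand in.

```bash
python3 -c "
from station import r
print(r.finish_job())"
```

```text
the job is handed in; nothing more can be done
None
```

The job is handed in at about 17 s: by my measurements the sleeve is fully home on the bare spigot and the emptied tray sits level and nested on the stack; hand-in returned no verdict.

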